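# Clear the spacer board and hold a block in the corner jig

## Task

First take the thin plywood spacer board out of the corner jig and stand it on its long edge in any slot of the slotted rack, left standing there by itself. Then set the tall light-wood block flat on the jig's bed with its long side against the long fence and its end against the short fence, and finish while still gripping it and pushing it with a light, steady push against both fences at once, as if for drilling; do not let go. Leave the other things where they are.

Things in the scene. Friction and masses are not known exactly. Their poses are not given: they have to be found in the camera images.
- jig: Corner jig, fixed: grey-faced bed 110 (x) x 150 (y) x 12 mm with two aluminium fences. Origin: centre of the bed's underside on the bench; z up, x roughly away from the robot, y to its left (yaw up to 0.15 rad). Inner faces: long fence at x = +40 mm, short fence at y = +60 mm, so push to +x and +y. Seated, the 100 x 45 mm block has its centre at x 17.5, y 10 and underside at z 12 mm.
- long_fence: Long fence of the jig, rigid aluminium bar 15 (x) x 150 (y) x 22 mm along the bed's far edge, its top 34 mm above the bench. Origin: centre of its underside (jig x 47.5, y 0, z 12 mm); axes as the jig's.
- short_fence: Short fence of the jig, rigid aluminium bar 72 (x) x 15 (y) x 22 mm at the bed's left edge, its top 34 mm above the bench; a gap of 22 mm parts it from the long fence. Origin: centre of its underside (jig x -18, y 67.5, z 12 mm); axes as the jig's.
- rack: Slotted wooden rack, fixed, 84 (x) x 100 (y) x 40 mm high. Origin: centre of its underside on the bench; z up, x roughly away from the robot (yaw up to 0.25 rad). On a 10 mm floor four 8 mm ribs along y leave three empty slots 16 mm wide and 30 mm deep, open at the top and both ends, with middles at x = -24, 0 and +24 mm.
- spacer: Spacer board, plywood, 12 mm thick (its x) x 105 long (its y) x 75 high (its z), about 70 g, loose. Origin: centre of its underside. It starts standing on edge on the jig's bed, 1 to 5 mm in front of the long fence and along it, its top 87 mm above the bench. It fits a rack slot with 2 mm to spare on each side.
- block: The tall light-wood hardwood block, 100 mm long (its x) x 45 mm wide (its y) x 68 mm high (its z), about 0.19 kg, friction about 0.6, loose on the bench behind the jig, long side roughly across the robot's view. Origin at the centre of its underside.
- squat_block: Bystander: shorter, dark red-brown block, 85 x 50 x 55 mm, left of the jig near the front edge. Origin under its centre. Not to be moved.
- dressing_stone: Bystander: small pale stone, 81 x 44 x 23 mm, on the far right beside the drawer cabinet. Origin under its centre. Not to be moved.
- square: Bystander: small try square, 74 x 148 x 12 mm over all, flat near the front edge on the left. Origin under its centre. Not to be moved.

How it is judged:
On the way:
1. the spacer board stands on edge in a slot of the rack, down on the slot's floor and let go (z of spacer in the frame of rack between 0.006 and 0.014 m and x of spacer in the frame of rack between -0.034 and 0.034 m and y of spacer in the frame of rack between -0.03 and 0.03 m and angle between spacer's own z axis and vertical below 0.16 rad and angle between the y axis of spacer and the y axis of rack, either way round below 0.12 rad and linear speed of spacer below 0.02 m/s and contact force between the fingers and spacer below 0.1 N), for 0.2 s.
At the end, for the whole second after the job is handed in: Spacer board untouched on the floor of a rack slot (within 4 mm), on edge (lean under 0.16 rad), within 30 mm of the slot's middle; block at rest flat in the jig corner (centre within 4 mm, 0.04 rad), touched by the fingers (over 1 N), pressing each fence with 2 to 40 N (all of step 1 and contact force between block and long_fence between 2 and 40 N and contact force between block and short_fence between 2 and 40 N and contact force between the fingers and block above 1 N and x of block in the frame of jig between 0.0135 and 0.0215 m and y of block in the frame of jig between 0.006 and 0.014 m and z of block in the frame of jig between 0.009 and 0.0155 m and angle between the x axis of block and the y axis of jig, either way round below 0.04 rad and angle between block's own z axis and vertical below 0.05 rad and linear speed of block below 0.01 m/s); the arm keeps its last pose, push and grip.
It fails at once if the short dark block is moved more than 30 mm (distance of squat_block from where it was at the start of the episode above 0.03 m).
It fails at once if the dressing stone is moved more than 30 mm (distance of dressing_stone from where it was at the start of the episode above 0.03 m).
It fails at once if the try square is moved more than 30 mm (distance of square from where it was at the start of the episode above 0.03 m).
It also fails if it takes over 72 s, if anything falls off the work surface, if the arm or the gripper's body presses on something with over 40 N, if the wrist force passes 120 N, or if a joint passes its speed limit or range.

## Robot

A 6-joint arm with a two-finger parallel gripper is mounted at the origin on a cart in front of the work surface, level with it; the furniture and walls round the work are solid. World frame = base frame: x ahead of the robot, y to its left, z up, the work surface at z = 0. Lengths are in m, angles in rad, forces in N, time in s.
With the tool pointing down it reaches from about 0.325 to 0.925 m from the base axis. Payload 3.1 kg.
Tool frame: the origin (TCP) lies on the centre line of the jaws, within the pads' length; the fingertips stand 25 mm ahead of it and the grasp point (between the pads) lies 6 mm ahead of it; z points along the fingers, y is the line along which they close (so a half turn about z gives the same grasp; the last joint's range is limited). The gripper opens to 85 mm and grips with 20 to 120 N. Pads are 22 mm wide; open, the fingers measure 114 mm over their backs; the gripper's body (76 mm by 85 mm) begins 54 mm behind the grasp point. The pads swing forward as they close: fully open they stand 13 mm farther back than shut.
Start: joints at [1.167, 0.217, 1.613, -0, 1.311, -0.112], TCP at [0.18, 0.599, 0.256] pointing down, gripper open.
Joint ranges: [-2.75, 2.75], [-0.78, 2.1], [0.31, 2.55], [-1.13, 4.27], [0.13, 2.63], [-2.58, 2.58]. Speed limits (rad/s): [2.79, 2.79, 3.14, 3.14, 3.14, 3.14].

## Interface

Orientations are given as a unit quaternion [x, y, z, w].
In Python, from plant import get_obs, grab_frame, finish_job gives the robot as it stands. The module is installed in compiled form; this text tells all that it offers.
- The arm moves only by the tool jog_arm, never from a script. Its argument "moves" is a list of rows, each a list of 2 entries, a list of its own where there are three numbers: the shift along the tool's x, y, z in cm, then the turn, a rotation vector about the tool's x, y, z in degrees. A call has 1 to 12 rows; each row shifts and turns the commanded pose from where the row before left it, along the tool's axes as they then stand; what a row does not reach is not made up. A row lasts 1/8 s, in which the tool goes at most 62.5 mm and 10.7 degrees, less where a joint would pass 70% of its speed; a pose out of reach is approached as far as the arm can. A call is refused whole if a number of a shift passes 6.25 or a number of a turn 10.7, either way. A call with a gripper value outside its range is refused whole. "grip" is the opening, from 0 (shut) to 1 (fully open), set as the call begins (left out, the last holds). The fingers move at their own pace and stop on an object; "force" is the grip in N (left out, the last holds). Time passes only in rows, so rows that do not move let the fingers close. It gives the time, the measured TCP pose, the force, the opening and the grip force at its end, in the units of the state.
- get_obs(): the state, without advancing time (a new reading comes with each control period).
- grab_frame(name): name is "scene" or "top"; returns a dict with "img" (384x512x3 uint8, red, green, blue), "vertical_fov" (degrees; the focal length in pixels is half the picture's height over the tangent of half this angle, whatever the lens; pixels are square), "cx", "cy" (the principal point, pixels), "k1" (the pictures are not rectified: a ray, as slopes to the right and down, at radius r is drawn at 1 + k1 r^2 times it, then the intrinsics apply), "position" and "attitude" of the camera in the world. Camera axes: x right, y down, z forward; pixel columns grow to the right and rows downward; lengths in m; the calibration is good to about 2 mm. A picture is of the moment at which its call begins. There is no depth.
- finish_job(): hands the job in; it is judged then, once.
The state is a dict: "t": time; "qpos": joint angles; "qd": joint speeds; "tau": joint torques, N m; "ee_pos": TCP position; "ee_rot": TCP orientation; "ft_force": force on the tool from outside, world axes, zero at the start; "moment": the same for the moment, N m; "gripper_width": opening from 0.0 (shut) to 1.0 (fully open); "grasp_force": force on a finger pad.
Only numpy, scipy, OpenCV 4.12 (cv2) and the standard library are available. Lean on these libraries where they do the work, as an engineer would, in place of code of your own. Each camera call takes 0.05 s, during which the arm holds its last target. There are 200 camera calls.

## Working session

There is one attempt and no reset: what is moved stays moved. The work goes in short steps, Python scripts to look and compute and a tool call to move; the robot and the scene stay as the last step left them, time stands still between calls to the robot, and variables do not carry over. Pictures are saved under pics/ and viewed, at most 11 in all, crops included, and the job is handed in when it is done.

Besides the shell and the picture viewer there is one more tool, called after ">>>" by a JSON object that holds its "op" and its "data". jog_arm: Moves the arm, as the interface text tells. Its arguments: {"type":"object","properties":{"moves":{"type":"array","items":{"type":"array"}},"grip":{"type":"number"},"force":{"type":"number"}},"required":["moves"]}

```bash
mkdir -p pics; cat > h.py <<'E'
import numpy as np, cv2
from scipy.spatial.transform import Rotation as R
from plant import get_obs, grab_frame, finish_job
def cam(f):
    F=f["img"].shape[0]/2/np.tan(np.radians(f["vertical_fov"])/2)
    a=np.array(f["attitude"],float); M=R.from_quat(a).as_matrix() if a.size==4 else a.reshape(3,3)
    return F,M,np.array(f["position"])
def ray(f,u,v):
    F,M,p=cam(f); d=np.array([(u-f["cx"])/F,(v-f["cy"])/F]); s=d.copy()
    for _ in range(30): s=d/(1+f["k1"]*(s@s))
    return p,M@np.array([s[0],s[1],1])
def onz(f,u,v,z):
    p,d=ray(f,u,v); return p+d*(z-p[2])/d[2]
def proj(f,P):
    F,M,p=cam(f); c=M.T@(np.array(P)-p); s=c[:2]/c[2]; s=s*(1+f["k1"]*(s@s)); return s*F+[f["cx"],f["cy"]]
def save(f,n): cv2.imwrite("pics/"+n,cv2.resize(f["img"][:,:,::-1],(800,600),interpolation=cv2.INTER_CUBIC))
E
python3 - <<'E'
from h import *
import pickle
for n in("top","scene"):
    f=grab_frame(n); save(f,n+"0.png"); pickle.dump(f,open(n+"0.pkl","wb"))
    print({k:v for k,v in f.items() if k!="img"})
print(get_obs())
E
```

```text
{'vertical_fov': 45.846098697971726, 'cx': 259.3055960373883, 'cy': 180.69769003557613, 'k1': 0.0551466679396342, 'position': array([ 0.42921849, -0.04931944,  1.33478209]), 'attitude': array([-0.70383961,  0.70839485, -0.03962575,  0.03487597])}
{'vertical_fov': 50.14159668143449, 'cx': 247.5831516857488, 'cy': 188.8039878663656, 'k1': 0.01237406746970164, 'position': array([ 0.16084312, -0.78834936,  0.93978173]), 'attitude': array([ 0.90115481, -0.23462247,  0.09432032, -0.35210224])}
{'t': 0.1, 'qpos': array([ 1.16683448e+00,  2.17688656e-01,  1.61478981e+00, -2.46925783e-05,
        1.31129830e+00, -1.12211704e-01]), 'qd': array([-6.50696912e-04, -3.05327140e-03, -2.93524324e-03,  3.63353930e-04,
        4.54646281e-04,  2.27806168e-05]), 'tau': array([-1.07238964e-03, -3.98080623e+01, -3.04967093e+01, -2.42723845e-04,
        4.31377615e-03, -1.66020891e-05]), 'ee_pos': array([0.17948912, 0.59795687, 0.2550842 ]), 'ee_rot': array([ 1.45355028e-01,  9.89378958e-01, -1.05893338e-03, -2.67192748e-04]), 'ft_force': array([-0.09711303, -0.40213472,  0.41380867]), 'moment': array([ 0.03354865, -0.02373327, -0.04197846]), 'grasp_force': 0.0, 'gripper_width': 0.9969272855744837}
```

View pics/top0.png

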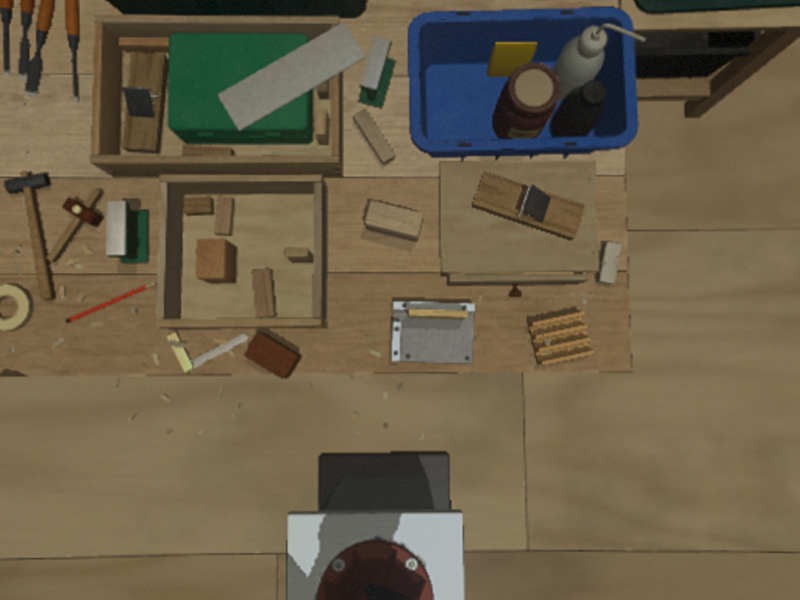

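View pics/scene0.png

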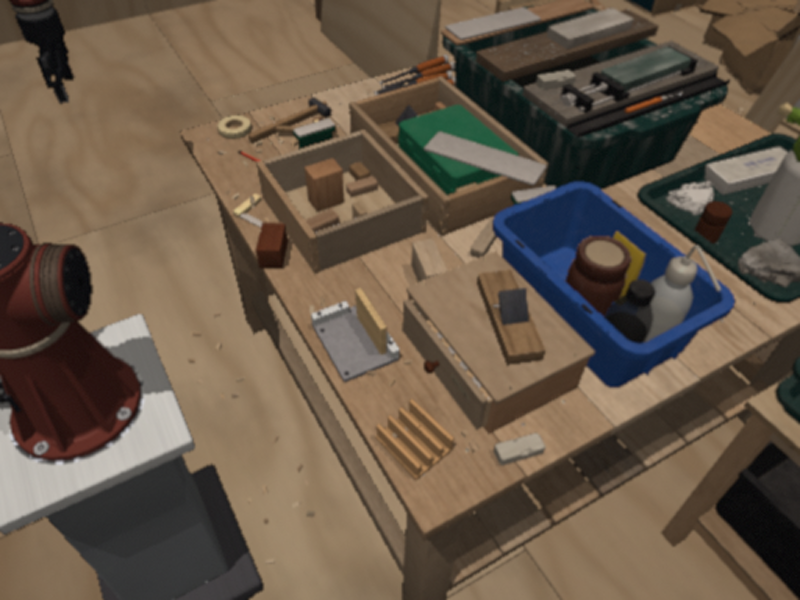

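The top view shows the jig at about (433,332), with the spacer's top edge at (437,313). The rack is at (561,336), the block at (393,220) and the cabinet to the right of the block. I'll enlarge these areas to pick corners.

```bash
python3 - <<'E'
from h import *
import pickle
f=pickle.load(open("top0.pkl","rb"))
c=f["img"][118:240,225:390,::-1]
c=cv2.convertScaleAbs(cv2.resize(c,None,fx=4.8,fy=4.8,interpolation=cv2.INTER_CUBIC),alpha=1.4)
for i in range(0,165,20): cv2.putText(c,str(225+i),(int(i*4.8),10),0,.35,(0,0,255));cv2.line(c,(int((i+.5)*4.8),12),(int((i+.5)*4.8),18),(0,0,255))
for i in range(2,122,20): cv2.putText(c,str(118+i),(0,int((i+.5)*4.8)),0,.35,(0,0,255))
cv2.imwrite("pics/topc.png",c)
f=pickle.load(open("scene0.pkl","rb"))
c=f["img"][150:305,190:300,::-1]
c=cv2.convertScaleAbs(cv2.resize(c,None,fx=3.8,fy=3.8,interpolation=cv2.INTER_CUBIC),alpha=1.4)
for i in range(0,110,20): cv2.putText(c,str(190+i),(int(i*3.8),10),0,.35,(0,0,255));cv2.line(c,(int((i+.5)*3.8),12),(int((i+.5)*3.8),18),(0,0,255))
for i in range(0,155,20): cv2.putText(c,str(150+i),(0,int((i+.5)*3.8)),0,.35,(0,0,255))
cv2.imwrite("pics/scenec.png",c)
E
```

```text
(no output)
```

View pics/topc.png

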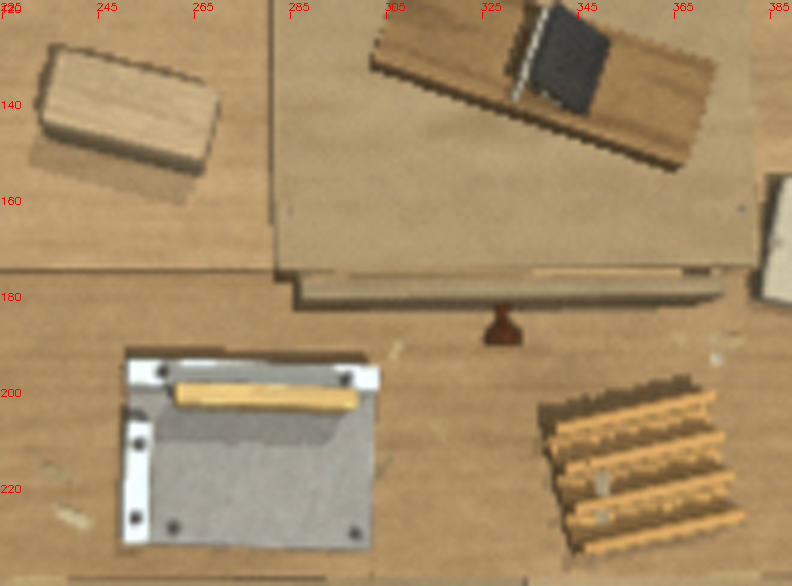

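View pics/scenec.png

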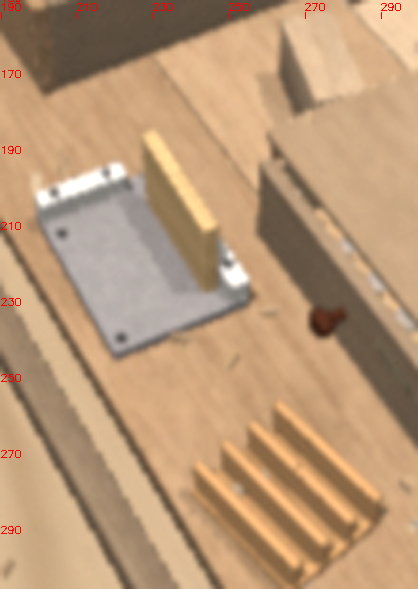

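The top crop shows the long fence top from (127,360) to (380,390), the short fence from (125,421) to (148,543) and the spacer top from (175,383) to (357,410). The outer rack ribs run from (555,430) to (715,393) and from (583,553) to (745,514). The block top is the quad (55,45), (220,88), (205,160), (42,125). Next I'll refine these with masks and cast rays.

```bash
cat > meas.py <<'E'
from h import *
import pickle,sys
f=pickle.load(open("top0.pkl","rb")); img=f["img"]
S=8
def up(x0,x1,y0,y1): return cv2.resize(img[y0:y1,x0:x1],None,fx=S,fy=S,interpolation=cv2.INTER_CUBIC).astype(int)
def W(pts,x0,y0,z): return np.array([onz(f,x0+(a+.5)/S-.5,y0+(b+.5)/S-.5,z)[:2] for a,b in pts])
def rects(m,x0,y0,z,amin):
    cs,_=cv2.findContours(m.astype(np.uint8),cv2.RETR_EXTERNAL,cv2.CHAIN_APPROX_NONE)
    for c in cs:
        if cv2.contourArea(c)<amin: continue
        w=W(c[:,0,:],x0,y0,z)
        (cx,cy),(a,b),t=cv2.minAreaRect((w*1000).astype(np.float32))
        d=np.linalg.svd(w-w.mean(0),full_matrices=False)[2][0]
        bx=c[:,0,:].astype(float)/S+[x0,y0]
        print("  ctr",round(cx,1),round(cy,1),"size",round(a,1),round(b,1),"rect",round(t,1),"pcaDir",np.round(np.degrees(np.arctan2(d[1],d[0]))%180,1),"px",bx.min(0).round(0),bx.max(0).round(0))
def go(name,x0,x1,y0,y1,z,fn,amin):
    print(name); u=up(x0,x1,y0,y1); r,g,b=u[...,0],u[...,1],u[...,2]; rects(fn(r,g,b),x0,y0,z,amin)
go("spacer",255,304,192,208,.087,lambda r,g,b:(r-b>50)&(r>140),500)
go("fences",248,307,190,235,.034,lambda r,g,b:(r>150)&(b>150),300)
go("bed",248,307,190,235,.012,lambda r,g,b:(abs(r-b)<28),3000)
go("rack",338,384,196,236,.040,lambda r,g,b:(r-b>60)&(r>135),500)
go("block",230,275,124,156,.068,lambda r,g,b:(r>128),3000)
P=lambda *q:W([((a/4.8-.5+.5)*S,(b/4.8)*S) for a,b in q],225,118,pz)
for n,pz,q in [("longf",.034,[(127,360),(380,367),(378,390),(127,384)]),("shortf",.034,[(126,421),(151,421),(148,543),(123,543)]),("rack",.04,[(555,432),(715,395),(745,516),(583,553)]),("block",.068,[(55,45),(220,88),(203,160),(42,125)]),("bedcorner",.012,[(370,549)]),("cab",.1,[(275,270),(272,5)])]: print(n,(P(*q)*1000).round(1).tolist())
E
python3 meas.py
```

```text
spacer
  ctr 507.9 -115.3 size 102.7 11.2 rect 87.7 pcaDir 87.6 px [262. 198.] [299. 203.]
fences
  ctr 451.7 -39.8 size 13.2 53.6 rect 89.7 pcaDir 178.3 px [251. 212.] [256. 231.]
  ctr 490.3 -41.9 size 12.2 8.6 rect 89.7 pcaDir 89.4 px [252. 206.] [256. 209.]
  ctr 521.5 -172.0 size 24.6 12.9 rect 87.7 pcaDir 66.2 px [295. 194.] [304. 199.]
  ctr 525.1 -45.4 size 17.9 12.9 rect 89.6 pcaDir 72.3 px [252. 193.] [258. 198.]
bed
  ctr 478.0 -108.0 size 156.3 117.7 rect 87.4 pcaDir 87.9 px [250. 192.] [304. 233.]
rack
  ctr 428.3 -352.2 size 6.9 96.3 rect 11.9 pcaDir 102.0 px [347. 224.] [380. 233.]
  ctr 447.7 -345.0 size 13.6 101.8 rect 12.1 pcaDir 102.2 px [344. 216.] [378. 227.]
  ctr 470.6 -343.1 size 16.7 95.8 rect 11.7 pcaDir 99.7 px [343. 208.] [376. 217.]
  ctr 493.7 -338.7 size 17.8 96.4 rect 12.8 pcaDir 99.4 px [341. 199.] [374. 208.]
block
  ctr 652.2 -89.0 size 25.4 35.1 rect 89.4 pcaDir 163.5 px [266. 144.] [275. 156.]
  ctr 675.4 9.9 size 30.3 80.4 rect 90.0 pcaDir 6.8 px [230. 128.] [241. 156.]
  ctr 688.4 -44.5 size 115.0 76.7 rect 89.4 pcaDir 84.7 px [234. 124.] [275. 151.]
longf [[532.7, -34.5], [527.6, -185.9], [513.8, -184.4], [518.3, -34.4]]
shortf [[496.2, -33.7], [496.1, -48.6], [423.8, -46.4], [423.9, -31.6]]
rack [[487.8, -288.3], [509.3, -383.6], [437.8, -398.7], [416.5, -302.8]]
block [[717.0, 6.7], [690.7, -90.6], [647.7, -80.2], [669.1, 14.5]]
bedcorner [[419.3, -180.2]]
cab [[578.4, -120.0], [732.6, -120.0]]
```

```bash
cat > plan.py <<'E'
from h import *
def Rt(deg):  # tool down, closing line y at world angle deg
    a=np.radians(deg); y=np.array([np.cos(a),np.sin(a),0]); z=np.array([0,0,-1.]); return np.c_[np.cross(y,z),y,z]
def plan(way,dec=2):
    """way: list of (pos_m, yaw_deg, nrows)"""
    o=get_obs(); p=np.array(o["ee_pos"]); M=R.from_quat(o["ee_rot"]).as_matrix()
    print("at",p.round(4),"yaw",np.degrees(np.arctan2(M[1,1],M[0,1])).round(2),"tiltz",M[:,2].round(4),"F",o["ft_force"].round(2),"w",round(o["gripper_width"],3),"gf",round(o["grasp_force"],1),"t",o["t"])
    for P,yaw,n in way:
        P=np.array(P); rows=[]
        for k in range(n):
            s=np.round(M.T@(P-p)/(n-k)*100,dec); r=np.round(np.degrees(R.from_matrix(M.T@Rt(yaw)).as_rotvec())/(n-k),1)
            p=p+M@s/100; M=M@R.from_rotvec(np.radians(r)).as_matrix(); rows.append([s.tolist(),r.tolist()])
        print(str(rows).replace(" ",""),(p).round(4))
E
python3 - <<'E'
from plan import *
plan([((.508,-.115,.18),-2.3,14),((.508,-.115,.075),-2.3,4)],1)
E
```

```text
at [0.1795 0.598  0.2551] yaw 73.28 tiltz [-8.e-04 -2.e-03 -1.e+00] F [-0.1  -0.4   0.41] w 0.997 gf 0.0 t 0.1
[[[-3.7,-4.2,0.5],[-0.0,0.0,5.4]],[[-4.1,-3.8,0.5],[-0.0,0.0,5.4]],[[-4.4,-3.4,0.6],[-0.0,0.0,5.4]],[[-4.7,-3.0,0.5],[-0.0,0.0,5.4]],[[-5.0,-2.5,0.6],[-0.0,0.0,5.4]],[[-5.2,-2.1,0.5],[-0.0,0.0,5.4]],[[-5.4,-1.6,0.6],[-0.0,0.0,5.4]],[[-5.5,-1.0,0.5],[-0.0,0.0,5.4]],[[-5.6,-0.5,0.6],[-0.0,0.0,5.4]],[[-5.6,0.0,0.5],[-0.0,0.0,5.4]],[[-5.6,0.5,0.6],[-0.0,0.0,5.4]],[[-5.5,1.1,0.5],[-0.0,0.0,5.4]],[[-5.4,1.6,0.6],[-0.0,0.1,5.4]],[[-5.3,2.0,0.5],[-0.1,0.0,5.4]]] [ 0.5076 -0.1152  0.1802]
[[[0.0,0.0,2.6],[0.0,0.0,-0.0]],[[0.0,0.0,2.6],[0.0,0.0,-0.0]],[[0.0,0.0,2.7],[0.0,0.0,-0.0]],[[0.0,0.0,2.6],[0.0,0.0,-0.0]]] [ 0.5077 -0.1152  0.0752]
```

>>> {"op": "jog_arm", "data": {"moves": [[[-3.7, -4.2, 0.5], [0, 0, 5.4]], [[-4.1, -3.8, 0.5], [0, 0, 5.4]], [[-4.4, -3.4, 0.6], [0, 0, 5.4]], [[-4.7, -3.0, 0.5], [0, 0, 5.4]], [[-5.0, -2.5, 0.6], [0, 0, 5.4]], [[-5.2, -2.1, 0.5], [0, 0, 5.4]], [[-5.4, -1.6, 0.6], [0, 0, 5.4]], [[-5.5, -1.0, 0.5], [0, 0, 5.4]], [[-5.6, -0.5, 0.6], [0, 0, 5.4]], [[-5.6, 0.0, 0.5], [0, 0, 5.4]], [[-5.6, 0.5, 0.6], [0, 0, 5.4]], [[-5.5, 1.1, 0.5], [0, 0, 5.4]]], "grip": 1}}

```text
t: 1.6
ee_pos: [0.4614, -0.0133, 0.1908]
ee_rot: [0.654, 0.756, 0.0, -0.0]
ft_force: [0.4, 0.8, 0.5]
gripper_width: 1.0
grasp_force: 0.0
```

>>> {"op": "jog_arm", "data": {"moves": [[[-5.4, 1.6, 0.6], [0, 0, 5.4]], [[-5.3, 2.0, 0.5], [0, 0, 5.4]], [[0, 0, 0], [0, 0, 0]], [[0, 0, 0], [0, 0, 0]]]}}

```text
t: 2.1
ee_pos: [0.5071, -0.1141, 0.1796]
ee_rot: [0.721, 0.693, -0.0, -0.001]
ft_force: [-0.9, 0.0, 0.5]
gripper_width: 0.997
grasp_force: 0.0
```

```bash
python3 - <<'E'
from plan import *
plan([((.508,-.115,.135),-2.3,2),((.508,-.115,.075),-2.3,3)],2)
f=grab_frame("scene")
c=f["img"][120:260,160:330]
cv2.imwrite("pics/s1.png",cv2.resize(c[:,:,::-1],None,fx=4,fy=4,interpolation=cv2.INTER_CUBIC))
E
```

```text
at [ 0.5071 -0.1141  0.1796] yaw -2.33 tiltz [-0.0019  0.0012 -1.    ] F [-0.94  0.03  0.45] w 0.997 gf 0.0 t 2.1
[[[-0.05,0.05,2.23],[-0.1,-0.0,-0.0]],[[-0.04,0.04,2.23],[-0.0,-0.1,-0.0]]] [ 0.508 -0.115  0.135]
[[[-0.0,0.0,2.0],[-0.0,0.0,-0.0]],[[-0.0,0.0,2.0],[-0.0,0.0,-0.0]],[[-0.0,0.01,2.0],[-0.0,0.0,-0.0]]] [ 0.508 -0.115  0.075]
```

View pics/s1.png

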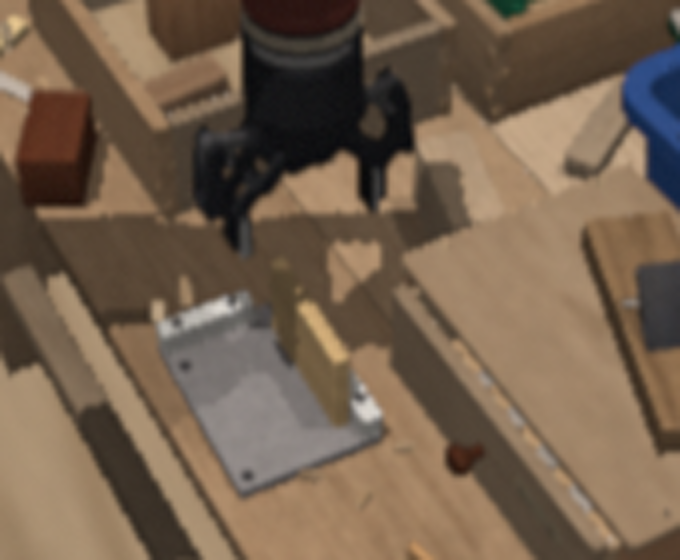

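The open fingers, at (240,240) and (375,200), straddle the spacer at (325,360). I'll descend and close.

>>> {"op": "jog_arm", "data": {"moves": [[[-0.05, 0.05, 2.5], [0, 0, 0]], [[-0.05, 0.05, 2.5], [0, 0, 0]], [[0, 0, 2.5], [0, 0, 0]], [[0, 0, 2.5], [0, 0, 0]], [[0, 0, 0.5], [0, 0, 0]], [[0, 0, 0], [0, 0, 0]]]}}

```text
t: 2.9
ee_pos: [0.508, -0.114, 0.0754]
ee_rot: [0.721, 0.693, -0.0, -0.001]
ft_force: [-0.1, 0.4, 0.3]
gripper_width: 1.0
grasp_force: 0.1
```

>>> {"op": "jog_arm", "data": {"moves": [[[0, 0, 0], [0, 0, 0]], [[0, 0, 0], [0, 0, 0]], [[0, 0, 0], [0, 0, 0]], [[0, 0, 0], [0, 0, 0]], [[0, 0, 0], [0, 0, 0]], [[0, 0, 0], [0, 0, 0]], [[0, 0, 0], [0, 0, 0]], [[0, 0, 0], [0, 0, 0]]], "grip": 0, "force": 30}}

```text
t: 3.9
ee_pos: [0.5088, -0.1156, 0.0753]
ee_rot: [0.721, 0.693, -0.0, -0.0]
ft_force: [-0.0, -0.4, 0.5]
gripper_width: 0.136
grasp_force: 35.3
```

```bash
python3 - <<'E'
from plan import *
plan([((.5088,-.1146,.140),-2.3,3),((.4628,-.3433,.130),12.2,8)],2)
E
```

```text
at [ 0.5088 -0.1156  0.0753] yaw -2.32 tiltz [-1.e-04 -1.e-04 -1.e+00] F [-0.03 -0.36  0.46] w 0.136 gf 35.3 t 3.9
[[[0.03,-0.0,-2.16],[-0.0,0.0,-0.0]],[[0.03,-0.0,-2.16],[-0.0,0.0,-0.0]],[[0.03,-0.01,-2.15],[-0.0,0.0,-0.0]]] [ 0.5088 -0.1146  0.14  ]
[[[-2.88,-0.46,0.12],[-0.0,0.0,-1.8]],[[-2.86,-0.55,0.13],[-0.0,0.0,-1.8]],[[-2.85,-0.64,0.12],[-0.0,0.0,-1.8]],[[-2.82,-0.73,0.13],[-0.0,0.0,-1.8]],[[-2.8,-0.81,0.12],[-0.0,0.0,-1.8]],[[-2.77,-0.9,0.13],[-0.0,0.0,-1.8]],[[-2.74,-0.99,0.12],[-0.0,0.0,-1.9]],[[-2.71,-1.08,0.13],[-0.0,0.0,-1.8]]] [ 0.4628 -0.3433  0.13  ]
```

>>> {"op": "jog_arm", "data": {"moves": [[[0, 0, -1.5], [0, 0, 0]], [[0, 0, -2.5], [0, 0, 0]], [[0, 0, -2.5], [0, 0, 0]], [[-2.9, -0.5, 0.1], [0, 0, -1.8]], [[-2.9, -0.6, 0.1], [0, 0, -1.8]], [[-2.9, -0.6, 0.1], [0, 0, -1.8]], [[-2.8, -0.7, 0.1], [0, 0, -1.8]], [[-2.8, -0.8, 0.1], [0, 0, -1.8]], [[-2.8, -0.9, 0.1], [0, 0, -1.8]], [[-2.7, -1.0, 0.1], [0, 0, -1.9]], [[-2.6, -1.1, 0.1], [0, 0, -1.8]], [[0, 0, 0], [0, 0, 0]]]}}

```text
t: 5.4
ee_pos: [0.4622, -0.3458, 0.1334]
ee_rot: [0.629, 0.777, -0.0, 0.001]
ft_force: [-0.1, -0.8, -0.5]
gripper_width: 0.134
grasp_force: 35.2
```

```bash
python3 - <<'E'
from plan import *
import pickle
plan([((.4628,-.3433,.105),12.2,2)],2)
cs=[]
for n in("top","scene"):
    f=grab_frame(n); pickle.dump(f,open(n+"1.pkl","wb"))
    o=get_obs(); c=proj(f,[.4628,-.3433,.06]); x,y=int(c[0])-35,int(c[1])-38
    c=cv2.resize(f["img"][y:y+75,x:x+65,::-1],None,fx=6,fy=6,interpolation=cv2.INTER_CUBIC); cs.append(cv2.convertScaleAbs(c,alpha=1.5)); print(n,x,y)
cv2.imwrite("pics/r1.png",np.hstack(cs))
E
```

```text
at [ 0.4622 -0.3458  0.1334] yaw 12.03 tiltz [ 0.0012 -0.0013 -1.    ] F [-0.1  -0.82 -0.5 ] w 0.134 gf 35.2 t 5.4
[[[0.12,0.05,1.42],[0.0,0.0,-0.1]],[[0.11,0.05,1.42],[0.1,0.1,-0.1]]] [ 0.4628 -0.3433  0.105 ]
top 326 178
scene 229 233
```

View pics/r1.png

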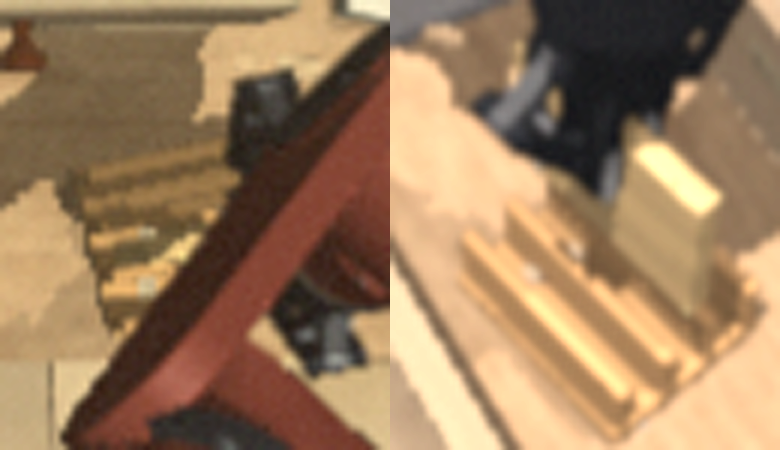

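The scene half shows the held spacer (near end at (690,318) bottom and (718,205) top) above the rack ribs. I'll compare the predicted points with the picked pixels in this view.

```bash
python3 - <<'E'
from plan import *
import pickle
f=pickle.load(open("scene1.pkl","rb"))
def loc(c,yaw,x,y,z): a=np.radians(yaw); return [c[0]+x*np.cos(a)-y*np.sin(a),c[1]+x*np.sin(a)+y*np.cos(a),z]
pts={}
for i,x in enumerate((-.036,-.012,.012,.036)):
    for e in(-.05,.05): pts[f"rib{i} {e} near/far edge"]=[loc((.4628,-.3433),12.2,x+s*.004,e,.04) for s in(-1,1)]
o=get_obs(); T=o["ee_pos"]
for e in(-.0525-.0005,.052): pts[f"spacer {e} top"]=[loc(T,12.03,s*.006,e,T[2]+.0117) for s in(-1,1)]; pts[f"spacer {e} bot"]=[loc(T,12.03,s*.006,e,T[2]-.0633) for s in(-1,1)]
im=cv2.convertScaleAbs(cv2.resize(f["img"][243:313,235:300,::-1],None,fx=8,fy=8,interpolation=cv2.INTER_CUBIC),alpha=1.5)
for k,v in pts.items():
    q=[proj(f,p) for p in v]; print(k,[x.round(1).tolist() for x in q])
    a,b=[tuple(int(round(t)) for t in ((x-[235,243]+.5)*8)) for x in q]
    cv2.circle(im,a,2,(255,0,0),-1); cv2.circle(im,b,2,(0,0,255),-1)
cv2.imwrite("pics/r2.png",im)
E
```

```text
rib0 -0.05 near/far edge [[266.2, 299.5], [268.6, 297.5]]
rib0 0.05 near/far edge [[238.9, 272.1], [241.3, 270.2]]
rib1 -0.05 near/far edge [[273.4, 293.5], [275.8, 291.5]]
rib1 0.05 near/far edge [[246.1, 266.6], [248.4, 264.8]]
rib2 -0.05 near/far edge [[280.5, 287.6], [282.8, 285.7]]
rib2 0.05 near/far edge [[253.1, 261.3], [255.4, 259.5]]
rib3 -0.05 near/far edge [[287.4, 281.8], [289.7, 279.9]]
rib3 0.05 near/far edge [[260.0, 256.1], [262.2, 254.4]]
spacer -0.053 top [[279.8, 268.9], [283.6, 265.9]]
spacer -0.053 bot [[277.8, 285.9], [281.5, 282.9]]
spacer 0.052 top [[248.7, 239.9], [252.5, 237.2]]
spacer 0.052 bot [[248.5, 257.6], [252.1, 254.9]]
```

View pics/r2.png

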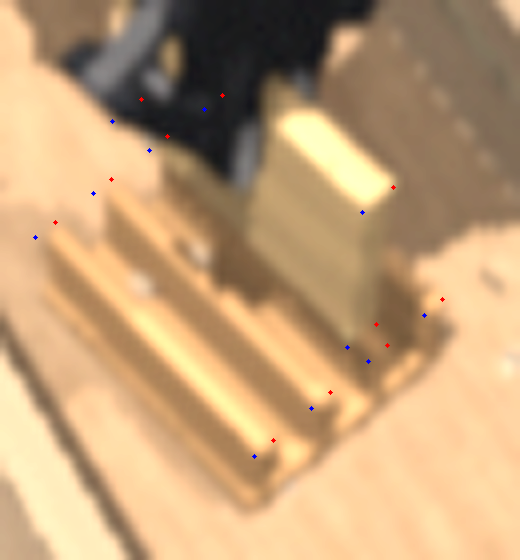

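```bash
python3 - <<'E'
from plan import *
import pickle
a=np.radians(12.2);C=np.array([.4628,-.3433]);ux=np.array([np.cos(a),np.sin(a)]);uy=np.array([-np.sin(a),np.cos(a)])
for n in("top0","scene0"):
    f=pickle.load(open(n+".pkl","rb")); g=f["img"].astype(np.float32).sum(2)/3
    for ya,yb in((-.04,-.01),(.01,.04)):
        xs=np.arange(-.048,.0481,.001); pr=[]
        for x in xs:
            q=np.array([proj(f,[*(C+x*ux+y*uy),.04]) for y in np.linspace(ya,yb,25)],np.float32)
            pr.append(cv2.remap(g,q[:,:1],q[:,1:],cv2.INTER_CUBIC).mean())
        pr=np.array(pr); print(n,ya); print(" ".join(f"{1000*x:.0f}:{v:.0f}" for x,v in zip(xs,pr)))
        for lo in (-44,-20,4,28):
            m=(xs*1000>=lo)&(xs*1000<=lo+16); w=pr[m]-pr[m].min(); w=w**2; print("  peak",round(float((w*xs[m]*1000).sum()/w.sum()),1),end="")
        print()
E
```

```text
top0 -0.04
-48:98 -47:97 -46:96 -45:95 -44:92 -43:89 -42:88 -41:88 -40:91 -39:97 -38:105 -37:113 -36:118 -35:118 -34:112 -33:102 -32:90 -31:77 -30:67 -29:62 -28:63 -27:65 -26:66 -25:68 -24:72 -23:78 -22:86 -21:94 -20:101 -19:103 -18:103 -17:100 -16:100 -15:102 -14:106 -13:112 -12:116 -11:117 -10:112 -9:103 -8:91 -7:77 -6:66 -5:61 -4:60 -3:62 -2:65 -1:68 0:72 1:78 2:84 3:91 4:96 5:99 6:99 7:99 8:100 9:103 10:107 11:113 12:118 13:118 14:113 15:104 16:92 17:79 18:69 19:65 20:64 21:66 22:69 23:73 24:78 25:86 26:95 27:103 28:107 29:105 30:101 31:98 32:96 33:98 34:104 35:112 36:118 37:119 38:114 39:104 40:91 41:77 42:65 43:57 44:56 45:57 46:59 47:60 48:61
  peak -36.7  peak -13.6  peak 10.7  peak 34.4
top0 0.01
-48:100 -47:99 -46:98 -45:96 -44:93 -43:89 -42:86 -41:86 -40:89 -39:94 -38:101 -37:109 -36:115 -35:116 -34:112 -33:103 -32:91 -31:77 -30:67 -29:62 -28:62 -27:65 -26:67 -25:70 -24:73 -23:77 -22:84 -21:91 -20:98 -19:102 -18:103 -17:102 -16:101 -15:101 -14:104 -13:109 -12:114 -11:115 -10:112 -9:103 -8:92 -7:80 -6:73 -5:70 -4:71 -3:74 -2:76 -1:77 0:80 1:84 2:88 3:93 4:96 5:97 6:95 7:93 
[... 1044 characters left out ...]
47:94 -46:87 -45:82 -44:78 -43:76 -42:74 -41:76 -40:80 -39:90 -38:103 -37:117 -36:128 -35:136 -34:138 -33:135 -32:130 -31:124 -30:120 -29:117 -28:115 -27:112 -26:108 -25:101 -24:94 -23:87 -22:82 -21:78 -20:76 -19:75 -18:75 -17:76 -16:81 -15:89 -14:102 -13:115 -12:126 -11:134 -10:136 -9:134 -8:128 -7:121 -6:115 -5:110 -4:106 -3:103 -2:97 -1:91 0:85 1:81 2:79 3:77 4:76 5:75 6:75 7:76 8:81 9:91 10:103 11:117 12:128 13:134 14:136 15:134 16:128 17:121 18:115 19:109 20:104 21:98 22:91 23:85 24:81 25:78 26:77 27:76 28:76 29:75 30:74 31:76 32:80 33:89 34:101 35:114 36:125 37:132 38:134 39:133 40:128 41:122 42:117 43:113 44:110 45:108 46:108 47:107 48:107
  peak -33.4  peak -9.6  peak 14.4  peak 38.6
```

The rib edges match the prediction in the top view. In the scene view both ribs and spacer are shifted by about the same +1.8 mm, so relative alignment is good. I'll correct the position and lower slowly.

>>> {"op": "jog_arm", "data": {"moves": [[[0.1, 0.05, 1.0], [0, 0, 0]], [[0.1, 0.05, 1.0], [0, 0, 0]], [[0, 0, 0.5], [0, 0, 0]], [[0, 0, 0], [0, 0, 0]], [[0, 0, 0], [0, 0, 0]]]}}

```text
t: 6.12
ee_pos: [0.4631, -0.3418, 0.1074]
ee_rot: [0.628, 0.778, -0.0, 0.0]
ft_force: [0.3, 0.3, -1.2]
gripper_width: 0.136
grasp_force: 35.2
```

```bash
python3 - <<'E'
from plan import *
plan([((.463,-.3433,.098),12.2,2)],2)
E
```

```text
at [ 0.4631 -0.3418  0.1074] yaw 12.19 tiltz [ 3.e-04 -3.e-04 -1.e+00] F [ 0.33  0.31 -1.17] w 0.136 gf 35.2 t 6.125
[[[-0.07,-0.02,0.47],[0.0,0.0,-0.0]],[[-0.08,-0.02,0.47],[0.0,0.0,-0.0]]] [ 0.463  -0.3433  0.098 ]
```

>>> {"op": "jog_arm", "data": {"moves": [[[-0.1, -0.03, 0.4], [0, 0, 0]], [[0, 0, 0.4], [0, 0, 0]], [[0, 0, 0.4], [0, 0, 0]], [[0, 0, 0], [0, 0, 0]]]}}

```text
t: 6.62
ee_pos: [0.4623, -0.3424, 0.0946]
ee_rot: [0.628, 0.778, 0.0, -0.001]
ft_force: [-0.6, 0.1, -1.0]
gripper_width: 0.135
grasp_force: 35.2
```

>>> {"op": "jog_arm", "data": {"moves": [[[0, 0, 0.5], [0, 0, 0]], [[0, 0, 0.5], [0, 0, 0]], [[0, 0, 0.5], [0, 0, 0]], [[0, 0, 0.4], [0, 0, 0]], [[0, 0, 0], [0, 0, 0]], [[0, 0, 0], [0, 0, 0]]]}}

```text
t: 7.38
ee_pos: [0.4629, -0.3428, 0.0764]
ee_rot: [0.628, 0.778, -0.0, 0.0]
ft_force: [-0.3, -0.2, -0.7]
gripper_width: 0.135
grasp_force: 35.2
```

>>> {"op": "jog_arm", "data": {"moves": [[[0, 0, 0.2], [0, 0, 0]], [[0, 0, 0.1], [0, 0, 0]], [[0, 0, 0.1], [0, 0, 0]], [[0, 0, 0], [0, 0, 0]], [[0, 0, 0], [0, 0, 0]]]}}

```text
t: 8.0
ee_pos: [0.4629, -0.3428, 0.0733]
ee_rot: [0.628, 0.778, -0.0, -0.0]
ft_force: [-2.5, 2.1, 5.7]
gripper_width: 0.14
grasp_force: 36.0
```

The spacer is touching the floor, so I'll release and raise.

>>> {"op": "jog_arm", "data": {"moves": [[[0, 0, -0.05], [0, 0, 0]], [[0, 0, 0], [0, 0, 0]], [[0, 0, 0], [0, 0, 0]], [[0, 0, 0], [0, 0, 0]], [[0, 0, 0], [0, 0, 0]], [[0, 0, 0], [0, 0, 0]]], "grip": 0.8}}

```text
t: 8.75
ee_pos: [0.4627, -0.3427, 0.0728]
ee_rot: [0.628, 0.778, -0.0, -0.0]
ft_force: [-0.5, 0.5, 0.8]
gripper_width: 0.799
grasp_force: 0.0
```

>>> {"op": "jog_arm", "data": {"moves": [[[0, 0, -1], [0, 0, 0]], [[0, 0, -2], [0, 0, 0]], [[0, 0, -4], [0, 0, 0]], [[0, 0, -5], [0, 0, 0]], [[0, 0, -5], [0, 0, 0]], [[0, 0, 0], [0, 0, 0]]]}}

```text
t: 9.5
ee_pos: [0.4658, -0.3455, 0.2513]
ee_rot: [0.628, 0.778, -0.001, 0.007]
ft_force: [0.9, -0.5, -0.0]
gripper_width: 0.798
grasp_force: 0.0
```

```bash
python3 - <<'E'
from plan import *
plan([((.56,-.16,.24),5,5),((.681,-.0375,.2),-14,5)],1)
f=grab_frame("scene")
cv2.imwrite("pics/s2.png",cv2.resize(f["img"][150:320,190:330,::-1],None,fx=3.5,fy=3.5,interpolation=cv2.INTER_CUBIC))
E
```

```text
at [ 0.4658 -0.3455  0.2513] yaw 12.19 tiltz [ 0.0106 -0.01   -0.9999] F [ 0.86 -0.47 -0.01] w 0.798 gf 0.0 t 9.5
[[[3.2,2.6,0.2],[0.1,0.1,1.4]],[[3.3,2.5,0.2],[0.1,0.1,1.4]],[[3.4,2.5,0.2],[0.1,0.2,1.5]],[[3.4,2.4,0.2],[0.1,0.1,1.4]],[[3.5,2.3,0.3],[0.1,0.2,1.5]]] [ 0.56   -0.1597  0.2397]
[[[2.2,2.6,0.8],[0.0,-0.0,3.8]],[[2.4,2.5,0.8],[0.0,-0.0,3.8]],[[2.6,2.3,0.8],[0.0,-0.0,3.8]],[[2.7,2.1,0.8],[0.0,-0.0,3.8]],[[2.8,2.0,0.8],[0.0,-0.0,3.8]]] [ 0.6812 -0.0376  0.1998]
```

View pics/s2.png

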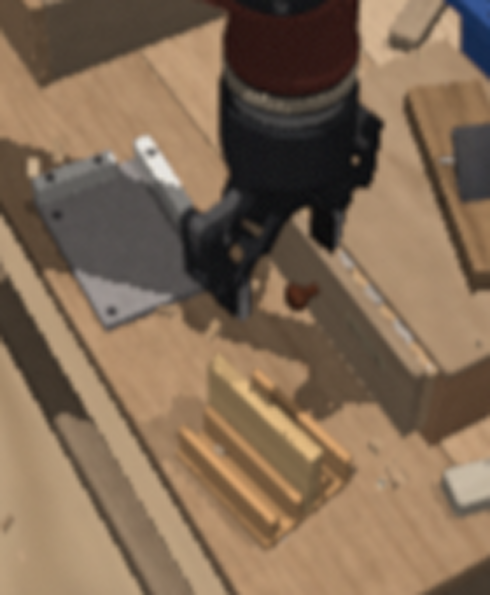

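The spacer stands in the middle slot at (265,420) in the picture, let go. Next is the block.

>>> {"op": "jog_arm", "data": {"moves": [[[3.2, 2.6, 0.2], [0, 0, 1.4]], [[3.3, 2.5, 0.2], [0, 0, 1.4]], [[3.4, 2.5, 0.2], [0, 0, 1.5]], [[3.4, 2.4, 0.2], [0, 0, 1.4]], [[3.5, 2.3, 0.3], [0, 0, 1.5]], [[2.2, 2.6, 0.8], [0, 0, 3.8]], [[2.4, 2.5, 0.8], [0, 0, 3.8]], [[2.6, 2.3, 0.8], [0, 0, 3.8]], [[2.7, 2.1, 0.8], [0, 0, 3.8]], [[2.8, 2.0, 0.8], [0, 0, 3.8]], [[0, 0, 0], [0, 0, 0]], [[0, 0, 0], [0, 0, 0]]], "grip": 1}}

```text
t: 11.05
ee_pos: [0.6771, -0.035, 0.1908]
ee_rot: [0.788, 0.616, -0.001, -0.001]
ft_force: [-0.3, 0.2, 0.0]
gripper_width: 0.996
grasp_force: 0.0
```

```bash
python3 - <<'E'
from plan import *
plan([((.681,-.0375,.125),-14,3),((.681,-.0375,.051),-14,4)],2)
f=grab_frame("scene"); g=grab_frame("top")
c=[cv2.resize(x["img"][a:a+80,b:b+80,::-1],(400,400),interpolation=cv2.INTER_CUBIC) for x,a,b in((f,120,230),(g,105,215))]
def loc(c,yaw,x,y,z): a=np.radians(yaw); return [c[0]+x*np.cos(a)-y*np.sin(a),c[1]+x*np.sin(a)+y*np.cos(a),z]
for im,F,a,b in((c[0],f,120,230),(c[1],g,105,215)):
    for x in(-.0225,.0225):
        for y in(-.05,.05):
            q=(proj(F,loc((.681,-.0375),-14,x,y,.068))-[b,a]+.5)*5; cv2.circle(im,tuple(int(t) for t in q),2,(0,0,255),-1)
cv2.imwrite("pics/b1.png",np.hstack(c))
E
```

```text
at [ 0.6771 -0.035   0.1908] yaw -13.98 tiltz [-2.5e-03 -2.0e-04 -1.0e+00] F [-0.25  0.25  0.01] w 0.996 gf 0.0 t 11.05
[[[-0.05,0.15,2.19],[-0.0,0.0,0.0]],[[-0.05,0.15,2.19],[-0.1,0.0,0.0]],[[-0.04,0.15,2.2],[-0.0,0.0,0.0]]] [ 0.681  -0.0375  0.125 ]
[[[0.0,0.0,1.85],[-0.0,0.0,0.0]],[[0.0,0.0,1.85],[-0.0,0.0,0.0]],[[0.0,0.0,1.85],[-0.0,0.0,0.0]],[[0.0,0.01,1.85],[-0.0,0.0,0.0]]] [ 0.681  -0.0376  0.051 ]
```

View pics/b1.png

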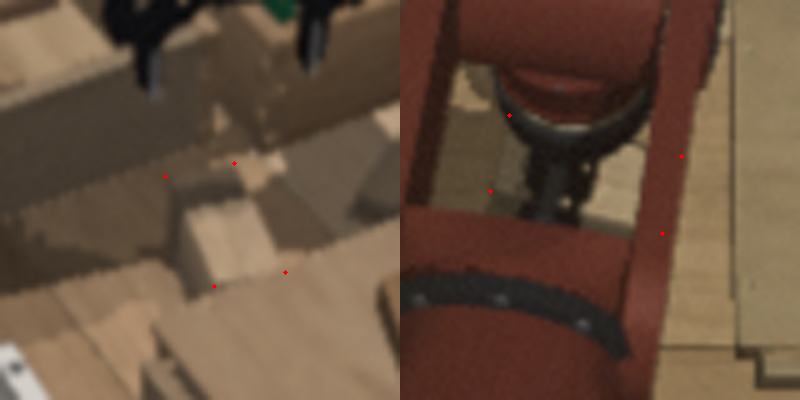

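The predicted block corners match the lit block top in both views to within a few mm, and the fingers straddle it. Descending to grip.

>>> {"op": "jog_arm", "data": {"moves": [[[-0.05, 0.15, 2.2], [0, 0, 0]], [[-0.05, 0.15, 2.2], [0, 0, 0]], [[-0.05, 0.15, 2.2], [0, 0, 0]], [[0, 0, 2], [0, 0, 0]], [[0, 0, 2], [0, 0, 0]], [[0, 0, 2], [0, 0, 0]], [[0, 0, 1.4], [0, 0, 0]], [[0, 0, 0], [0, 0, 0]], [[0, 0, 0], [0, 0, 0]]]}}

```text
t: 12.28
ee_pos: [0.6829, -0.0374, 0.0526]
ee_rot: [0.788, 0.616, 0.001, 0.001]
ft_force: [0.5, -0.5, 0.2]
gripper_width: 1.0
grasp_force: 0.0
```

>>> {"op": "jog_arm", "data": {"moves": [[[0, 0, 0], [0, 0, 0]], [[0, 0, 0], [0, 0, 0]], [[0, 0, 0], [0, 0, 0]], [[0, 0, 0], [0, 0, 0]], [[0, 0, 0], [0, 0, 0]], [[0, 0, 0], [0, 0, 0]], [[0, 0, 0], [0, 0, 0]], [[0, 0, 0], [0, 0, 0]]], "grip": 0, "force": 50}}

```text
t: 13.28
ee_pos: [0.6829, -0.0374, 0.0528]
ee_rot: [0.788, 0.616, 0.0, 0.001]
ft_force: [0.1, -0.2, 5.9]
gripper_width: 0.525
grasp_force: 53.1
```

```bash
python3 - <<'E'
from plan import *
plan([((.681,-.0375,.125),-14,4),((.480,-.110,.115),-2,8)],1)
E
```

```text
at [ 0.6829 -0.0374  0.0528] yaw -14.02 tiltz [ 1.4e-03 -2.0e-04 -1.0e+00] F [ 0.06 -0.23  5.9 ] w 0.525 gf 53.1 t 13.275
[[[-0.0,-0.0,-1.8],[0.0,-0.0,-0.0]],[[-0.0,-0.1,-1.8],[0.0,-0.0,-0.0]],[[-0.0,-0.0,-1.8],[0.0,-0.0,-0.0]],[[-0.0,-0.1,-1.8],[0.1,-0.0,-0.0]]] [ 0.6808 -0.0369  0.1248]
[[[-1.5,-2.2,0.1],[-0.0,-0.0,-1.5]],[[-1.4,-2.3,0.1],[-0.0,-0.0,-1.5]],[[-1.4,-2.3,0.1],[-0.0,-0.0,-1.5]],[[-1.3,-2.3,0.1],[-0.0,-0.0,-1.5]],[[-1.3,-2.4,0.1],[-0.0,-0.0,-1.5]],[[-1.2,-2.4,0.2],[-0.0,-0.0,-1.5]],[[-1.1,-2.4,0.1],[-0.0,-0.0,-1.5]],[[-1.1,-2.4,0.2],[-0.0,-0.0,-1.5]]] [ 0.48   -0.1103  0.1148]
```

```bash
python3 - <<'E'
from plan import *
plan([((.683,-.0375,.125),-14,4),((.487,-.037,.120),-2,6),((.487,-.1065,.090),-2,4)],1)
E
```

```text
at [ 0.6829 -0.0374  0.0528] yaw -14.02 tiltz [ 1.4e-03 -2.0e-04 -1.0e+00] F [ 0.06 -0.23  5.9 ] w 0.525 gf 53.1 t 13.275
[[[-0.0,0.0,-1.8],[0.0,-0.0,-0.0]],[[-0.0,0.0,-1.8],[0.0,-0.0,-0.0]],[[-0.0,0.0,-1.8],[0.0,-0.0,-0.0]],[[-0.0,0.0,-1.8],[0.1,-0.0,-0.0]]] [ 0.6828 -0.0374  0.1248]
[[[-0.8,-3.2,0.1],[-0.0,-0.0,-2.0]],[[-0.7,-3.2,0.1],[-0.0,-0.0,-2.0]],[[-0.6,-3.2,0.1],[-0.0,-0.0,-2.0]],[[-0.4,-3.2,0.1],[-0.0,-0.0,-2.0]],[[-0.3,-3.2,0.0],[-0.0,-0.0,-2.0]],[[-0.2,-3.3,0.1],[-0.0,-0.0,-2.0]]] [ 0.487  -0.0368  0.1198]
[[[-1.7,0.1,0.7],[-0.0,-0.0,-0.0]],[[-1.8,0.0,0.8],[-0.0,-0.0,-0.0]],[[-1.7,0.1,0.7],[-0.0,-0.0,-0.0]],[[-1.8,0.0,0.8],[-0.0,-0.0,-0.0]]] [ 0.4865 -0.1068  0.0898]
```

>>> {"op": "jog_arm", "data": {"moves": [[[0, 0, -1.0], [0, 0, 0]], [[0, 0, -2], [0, 0, 0]], [[0, 0, -2.2], [0, 0, 0]], [[0, 0, -2.0], [0, 0, 0]], [[-0.8, -3.2, 0.1], [0, 0, -2]], [[-0.7, -3.2, 0.1], [0, 0, -2]], [[-0.6, -3.2, 0.1], [0, 0, -2]], [[-0.4, -3.2, 0.1], [0, 0, -2]], [[-0.3, -3.2, 0], [0, 0, -2]], [[-0.2, -3.3, 0.1], [0, 0, -2]], [[0, 0, 0], [0, 0, 0]]]}}

```text
t: 14.65
ee_pos: [0.484, -0.0363, 0.1191]
ee_rot: [0.72, 0.694, -0.0, -0.001]
ft_force: [-0.1, -0.7, -2.2]
gripper_width: 0.52
grasp_force: 52.3
```

>>> {"op": "jog_arm", "data": {"moves": [[[-1.7, 0.1, 0.7], [0, 0, 0]], [[-1.8, 0, 0.8], [0, 0, 0]], [[-1.8, 0.1, 0.7], [0, 0, 0]], [[-1.8, 0, 0.8], [0, 0, 0]], [[0, 0, 0], [0, 0, 0]], [[0, 0, 0], [0, 0, 0]], [[0, 0, 0], [0, 0, 0]]]}}

```text
t: 15.52
ee_pos: [0.486, -0.1073, 0.089]
ee_rot: [0.719, 0.695, 0.0, 0.0]
ft_force: [-0.4, 1.1, -1.6]
gripper_width: 0.517
grasp_force: 52.4
```

```bash
python3 - <<'E'
from plan import *
plan([((.487,-.1065,.068),-2,3)],2)
f=grab_frame("scene")
cv2.imwrite("pics/j1.png",cv2.convertScaleAbs(cv2.resize(f["img"][150:260,180:300,::-1],None,fx=5,fy=5,interpolation=cv2.INTER_CUBIC),alpha=1.4))
E
```

```text
at [ 0.486  -0.1073  0.089 ] yaw -1.99 tiltz [ 3.e-04  1.e-04 -1.e+00] F [-0.43  1.09 -1.58] w 0.517 gf 52.4 t 15.525
[[[0.03,0.03,0.7],[0.0,-0.0,0.0]],[[0.03,0.03,0.7],[0.0,-0.0,0.0]],[[0.02,0.03,0.7],[0.0,-0.0,0.0]]] [ 0.487  -0.1065  0.068 ]
```

View pics/j1.png

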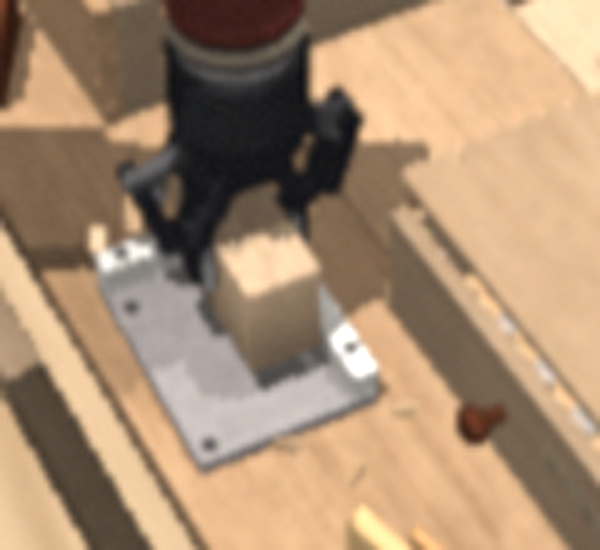

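The block hangs level above the bed, clear of both fences (bottom corner at (265,385) in the picture). Lowering to contact.

>>> {"op": "jog_arm", "data": {"moves": [[[0, 0, 0.7], [0, 0, 0]], [[0, 0, 0.7], [0, 0, 0]], [[0, 0, 0.6], [0, 0, 0]], [[0, 0, 0.2], [0, 0, 0]], [[0, 0, 0], [0, 0, 0]], [[0, 0, 0], [0, 0, 0]]]}}

```text
t: 16.32
ee_pos: [0.4861, -0.1078, 0.067]
ee_rot: [0.719, 0.695, 0.0, 0.0]
ft_force: [-0.4, 0.3, -1.4]
gripper_width: 0.522
grasp_force: 52.3
```

>>> {"op": "jog_arm", "data": {"moves": [[[0, 0, 0.1], [0, 0, 0]], [[0, 0, 0], [0, 0, 0]], [[0, 0, 0], [0, 0, 0]]]}}

```text
t: 16.7
ee_pos: [0.486, -0.1077, 0.0659]
ee_rot: [0.719, 0.695, 0.0, 0.0]
ft_force: [0.1, -0.2, -1.7]
gripper_width: 0.518
grasp_force: 52.3
```

>>> {"op": "jog_arm", "data": {"moves": [[[0, 0, 0.1], [0, 0, 0]], [[0, 0, 0], [0, 0, 0]], [[0, 0, 0], [0, 0, 0]]]}}

```text
t: 17.08
ee_pos: [0.4859, -0.1077, 0.0648]
ee_rot: [0.719, 0.695, -0.0, -0.0]
ft_force: [0.8, -0.1, -1.4]
gripper_width: 0.521
grasp_force: 52.6
```

>>> {"op": "jog_arm", "data": {"moves": [[[0, 0, 0.1], [0, 0, 0]], [[0, 0, 0], [0, 0, 0]], [[0, 0, 0], [0, 0, 0]]]}}

```text
t: 17.45
ee_pos: [0.4859, -0.1077, 0.0647]
ee_rot: [0.719, 0.695, -0.0, -0.0]
ft_force: [-2.6, 0.5, 5.7]
gripper_width: 0.521
grasp_force: 53.1
```

>>> {"op": "jog_arm", "data": {"moves": [[[0, 0.2, -0.05], [0, 0, 0]], [[0, 0.2, 0], [0, 0, 0]], [[0, 0.2, 0], [0, 0, 0]], [[0, 0, 0], [0, 0, 0]], [[0, 0, 0], [0, 0, 0]]]}}

```text
t: 18.08
ee_pos: [0.4915, -0.108, 0.0648]
ee_rot: [0.719, 0.695, -0.001, -0.001]
ft_force: [-4.2, 0.3, 5.3]
gripper_width: 0.519
grasp_force: 53.1
```

>>> {"op": "jog_arm", "data": {"moves": [[[0.2, 0, 0], [0, 0, 0]], [[0.2, 0, 0], [0, 0, 0]], [[0.2, 0, 0], [0, 0, 0]], [[0, 0, 0], [0, 0, 0]], [[0, 0, 0], [0, 0, 0]]]}}

```text
t: 18.7
ee_pos: [0.4929, -0.1022, 0.0648]
ee_rot: [0.719, 0.695, 0.0, 0.001]
ft_force: [-1.0, -1.8, 3.0]
gripper_width: 0.522
grasp_force: 52.9
```

>>> {"op": "jog_arm", "data": {"moves": [[[0.1, 0, 0], [0, 0, 0]], [[0.1, 0, 0], [0, 0, 0]], [[0.1, 0, 0], [0, 0, 0]], [[0, 0, 0], [0, 0, 0]], [[0, 0, 0], [0, 0, 0]]]}}

```text
t: 19.32
ee_pos: [0.4928, -0.0991, 0.0647]
ee_rot: [0.719, 0.695, 0.0, 0.001]
ft_force: [0.5, -4.2, 5.2]
gripper_width: 0.519
grasp_force: 53.0
```

>>> {"op": "jog_arm", "data": {"moves": [[[0, 0.1, 0], [0, 0, 0]], [[0, 0.1, 0], [0, 0, 0]], [[0, 0, 0], [0, 0, 0]], [[0, 0, 0], [0, 0, 0]]]}}

```text
t: 19.82
ee_pos: [0.4931, -0.0991, 0.0648]
ee_rot: [0.719, 0.695, -0.001, -0.001]
ft_force: [-5.6, -4.1, 11.8]
gripper_width: 0.523
grasp_force: 53.8
```

>>> {"op": "jog_arm", "data": {"moves": [[[0.1, 0, -0.1], [0, 0, 0]], [[0.1, 0, 0], [0, 0, 0]], [[0, 0, 0], [0, 0, 0]], [[0, 0, 0], [0, 0, 0]]]}}

```text
t: 20.32
ee_pos: [0.4933, -0.098, 0.0648]
ee_rot: [0.719, 0.695, -0.001, -0.0]
ft_force: [-3.2, -9.1, 3.4]
gripper_width: 0.521
grasp_force: 52.8
```

```bash
python3 - <<'E'
from plan import *
plan([])
E
```

```text
at [ 0.4933 -0.098   0.0648] yaw -2.01 tiltz [-0.0022 -0.0019 -1.    ] F [-3.17 -9.07  3.39] w 0.521 gf 52.8 t 20.325
```

>>> {"op": "jog_arm", "data": {"moves": [[[0, 0.1, 0], [0, 0, 0]], [[0.05, 0.1, 0], [0, 0, 0]], [[0, 0, 0], [0, 0, 0]], [[0, 0, 0], [0, 0, 0]], [[0, 0, 0], [0, 0, 0]], [[0, 0, 0], [0, 0, 0]]]}}

```text
t: 21.08
ee_pos: [0.4935, -0.098, 0.0649]
ee_rot: [0.719, 0.695, -0.003, -0.002]
ft_force: [-8.7, -11.0, 9.8]
gripper_width: 0.523
grasp_force: 53.6
```

>>> {"op": "jog_arm", "data": {"moves": [[[0, 0.1, -0.1], [0, 0, 0]], [[0, 0.05, 0], [0, 0, 0]], [[0, 0, 0], [0, 0, 0]], [[0, 0, 0], [0, 0, 0]], [[0, 0, 0], [0, 0, 0]], [[0, 0, 0], [0, 0, 0]]]}}

```text
t: 21.82
ee_pos: [0.4936, -0.098, 0.065]
ee_rot: [0.719, 0.695, -0.004, -0.003]
ft_force: [-9.7, -10.9, 7.3]
gripper_width: 0.524
grasp_force: 53.3
```

```bash
python3 - <<'E'
from plan import *
plan([])
f=grab_frame("scene"); g=grab_frame("top")
c=[cv2.convertScaleAbs(cv2.resize(x["img"][a:a+100,b:b+100,::-1],(400,400),interpolation=cv2.INTER_CUBIC),alpha=1.4) for x,a,b in((f,165,190),(g,165,230))]
cv2.imwrite("pics/fin.png",np.hstack(c)); plan([])
E
```

```text
at [ 0.4936 -0.098   0.065 ] yaw -2.0 tiltz [-0.0098 -0.0021 -0.9999] F [ -9.66 -10.95   7.34] w 0.524 gf 53.3 t 21.825
at [ 0.4936 -0.098   0.065 ] yaw -2.01 tiltz [-0.0098 -0.0021 -1.    ] F [-10.48 -10.76   6.85] w 0.52 gf 53.3 t 21.925
```

View pics/fin.png

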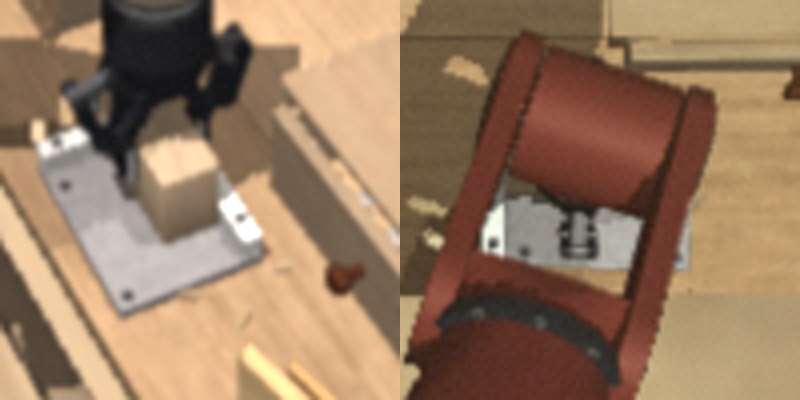

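The block sits in the corner flat against both fences (its base near (175,240) beside the long fence at (235,215)). Forces are steady at about 10 N each, so I'm handing in.

```bash
python3 -c "
from plant import finish_job
print(finish_job())"
```

```text
the job is handed in; nothing more can be done
None
```

I handed the job in with the spacer board standing by itself in the rack's middle slot and the block still gripped in the jig corner, pushed with about 10 N towards each fence (read at the wrist); no verdict came back.

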